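# Square the plugged valve body into the press nest

### The arm

A 6-joint arm with a two-finger parallel gripper is mounted at the origin on the work surface. World frame = base frame: x ahead of the robot, y to its left, z up, the work surface at z = 0. Lengths are in m, angles in rad, forces in N, time in s.
With the tool pointing down it reaches from about 0.35 to 0.775 m from the base axis. Payload 5.5 kg.
Tool frame: the origin (TCP) lies between the finger pads; the fingertips stand 19 mm ahead of it and the grasp point (between the pads) is the TCP; z points along the fingers, y is the line along which they close (so a half turn about z gives the same grasp; the last joint's range is limited). The gripper opens to 85 mm and grips with 20 to 120 N. Pads are 22 mm wide; open, the fingers measure 114 mm over their backs; the gripper's body (76 mm by 85 mm) begins 54 mm behind the grasp point. The pads swing forward as they close: fully open they stand 13 mm farther back than shut.
Start: joints at [-1.314, 0.313, 0.046, 1.304, 0, 1.431], TCP at [0.222, -0.53, 0.228] pointing down, gripper open.
Joint ranges: [-2.76, 2.76], [-0.86, 1.69], [-1.03, 1.26], [-2.2, 2.34], [-1.47, 1.5], [-3.14, 3.14]. Speed limits (rad/s): [2.57, 2.57, 3.14, 3.14, 3.14, 3.14].

### API

Orientations are given as a unit quaternion [w, x, y, z].
In Python, from workcell import env gives the robot as it stands.
- The arm moves only by the tool carry_out, never from a script. Its argument "increments" is a list that holds one entry, the list of rows, each a list of 6 numbers: the shift along the tool's x, y, z each as a share of 50 cm, from -1 to 1, then the turn, a rotation vector about the tool's x, y, z each as a share of 2 pi rad, from -1 to 1. In form: [[[x, y, z, ax, ay, az], ...]]. A call has 1 to 5 rows; each row is the pose to reach, as a shift and turn from the pose commanded when the call began, along the tool's axes at that moment, turning the shorter way round; what a row does not reach only later rows make up. A row lasts 1/8 s, in which the tool goes at most 62.5 mm and 10.7 degrees, less where a joint would pass 70% of its speed; a pose out of reach is approached as far as the arm can. A call with a number of a shift or a turn outside -1 to 1 is refused whole. A call with a gripper value outside its range is refused whole. "jaw" is the closure, from 0 (fully open) to 1 (shut), set as the call begins (left out, the last holds). The fingers move at their own pace and stop on an object; "squeeze" is the grip in N (left out, the last holds). Time passes only in rows, so rows that repeat a pose let the fingers close. It gives the time, the measured TCP pose, the force, the opening and the grip force at its end, in the units of the state.
- env.get_state(): the state, without advancing time (a new reading comes with each control period).
- env.read_camera(name): name is "side" or "top"; returns a dict with "frame" (480x640x3 uint8, blue, green, red), "z_map" (480x640 float32, m along the optical axis (not along the pixel's ray), 0 where there is no reading), "intrinsics" (3x3 intrinsics, pixels), "k1" (the pictures are not rectified: a ray, as slopes to the right and down, at radius r is drawn at 1 + k1 r^2 times it, then the intrinsics apply), "R" (3x3) and "t" (3): a world point X has camera coordinates R X + t. Camera axes: x right, y down, z forward; pixel columns grow to the right and rows downward; lengths in m; the calibration is good to about 2 mm. A picture is of the moment at which its call begins.
- env.hand_in(): hands the job in; it is judged then, once.
Trained networks look in the newest picture that a camera, given by its name, has taken for a name from the list of things; names that differ only in an ending like _2 or _b are one class to them, and where a whole thing is asked for, a point or a joint stands for the part that bears it (a point fixed in the world has none). Each returns a list of dicts, best first, with "score" (0 to 1); they miss things now and then, are a little off and sometimes report something else, mostly with a low value. They report only what shows in the picture. A call takes as long as a camera call. They do not tell look-alikes from the thing itself.
- env.find_in(camera, name): "position" ([x, y, z] in m, in world coordinates, good to about 4 mm: the middle of the surface that is visible of it).
The state is a dict: "clock": time; "joint_pos": joint angles; "qvel": joint speeds; "tau": joint torques, N m; "tcp_pos": TCP position; "orientation": TCP orientation; "wrist_force": force on the tool from outside, world axes, zero at the start; "ft_torque": the same for the moment, N m; "finger_gap": finger opening in m; "grip_force": force on a finger pad.
Only numpy, scipy, OpenCV 4.12 (cv2) and the standard library are available. Lean on these libraries where they do the work, as an engineer would, in place of code of your own. Each camera call takes 0.05 s, during which the arm holds its last target. There are 200 camera calls.

### The job

Of the two valve bodies, take the one with the short bronze filter plug in its bore (the other has the long valve stem), lay it flat in the hand press's nest, long side to the long fence and plug end to the end fence, and press it into the corner so that it bears on both fences at once, the plug still in its bore. Finish while holding it pressed there in the gripper, ready for clamping. Leave the other valve body and everything else where they are.

Things in the scene. Friction and masses are not known exactly. Their poses are not given: they have to be found in the camera images.
- block_1: aluminium valve body, one of two identical, 0.4 kg, 46 mm tall: foot flange 90 x 50 mm (x, y), 18 mm high; upper body 78 x 30 mm on it, 28 mm high (grip its faces, 30 mm apart). Origin: centre of underside; x along the length to the plain bore end (flange face at +45 mm). Bore at x = +24 mm, 16 mm wide, 12 mm deep, holds plug or stem. Brass fitting at the other end, to x = -60 mm.
- block_2: aluminium valve body, one of two identical, 0.4 kg, 46 mm tall: foot flange 90 x 50 mm (x, y), 18 mm high; upper body 78 x 30 mm on it, 28 mm high (grip its faces, 30 mm apart). Origin: centre of underside; x along the length to the plain bore end (flange face at +45 mm). Bore at x = +24 mm, 16 mm wide, 12 mm deep, holds plug or stem. Brass fitting at the other end, to x = -60 mm.
- block_1_bore (a point): centre of the floor of block_1's counterbore, 34 mm above its underside and 24 mm from its origin along its +x.
- block_2_bore (a point): the same point on block_2.
- plug: bronze sintered filter plug, plain short cylinder 15 mm in diameter, 24 mm long, 25 g; stands loose in the counterbore of one of the two valve bodies (which one varies), 12 mm of it showing, top 58 mm above the valve body's underside. Origin: centre of its lower end, z along it.
- stem: blued steel valve stem, 52 mm long, a 15 mm foot collar with a 9 mm then 6 mm spindle above, 35 g; stands loose in the counterbore of the other valve body, 40 mm of it showing. Origin: centre of its lower end, z along it.
- nest: steel nest plate of the hand press, slid out and locked; top face 36 mm above the bench. Origin: inside corner where the two fence faces meet, on the top face; z up; free nest area at negative x, positive y. Plate from x = -115 to +22, y = -22 to +120 mm. The press, 340 mm tall (450 mm with handle), stands beyond y = -140 mm.
- nest_home (a point): point on the nest plate's top face where the valve body's origin lies when home: nest x = -25, y = +45 mm. Axes are the nest's; the valve body's x axis then points along the nest's -y.
- clamp_tip (a point): tip of the clamp screw, backed off 20 mm from the home position, at nest x = -70, y = +45 mm, 9 mm above the plate; the screw and its post are nowhere higher than 17 mm above the plate.
- fence_long: long steel fence screwed to the nest plate, 14 mm high; its working face is the plane x = 0 of the nest, from y = -16 to +95 mm, facing -x. Origin and axes are those of the nest. Friction of the valve body on plate and fences is 0.5 to 0.75, so leaning on one fence or on the plate resists sliding towards the other fence.
- fence_end: short steel end fence, 14 mm high; its working face is the plane y = 0 of the nest, from x = -62 to 0 mm, facing +y. Origin and axes are those of the nest. Both fences are lower than the 18 mm flange, so fingers that grip the upper body pass above them.
- vial: glass serum vial, 43 mm wide, 74 mm tall, with rubber stopper; bystander. Origin: centre of its underside.
- cap_1: aluminium crimp cap, 21 mm wide, 8.5 mm high, on the bench between the valve bodies; bystander. Origin: centre of its underside.
- cap_2: second crimp cap, like cap_1; bystander.
- spanner: small steel open-ended spanner, 130 mm long, under 20 mm high, lying on the far side; bystander. Origin: middle of its underside, x along it.
Things that resemble listed ones, but are neither listed nor needed, are in the scene too. What is shaped like the block_2 but orange is not meant.

How it is judged:
By the outcome, as a careful person would: the job done as asked, in the order asked, and still so for the second after the job is handed in, while the arm keeps its last pose, push and grip.
It also fails if it takes over 51 s, if anything falls off the work surface, if the arm or the gripper's body presses on something with over 40 N, if the wrist force passes 120 N, or if a joint passes its speed limit or range.

## Working session

There is one attempt and no reset: what is moved stays moved. The work goes in short steps, Python scripts to look and compute and a tool call to move; the robot and the scene stay as the last step left them, time stands still between calls to the robot, and variables do not carry over. Pictures are saved under pics/ and viewed, at most 10 in all, crops included, and the job is handed in when it is done.

Besides the shell and the picture viewer there is one more tool, called after "Emit:" as name(argument=value, ...), one argument or row to a line, values as JSON. carry_out: Moves the arm, as the interface text tells. Its arguments: {"type":"object","properties":{"increments":{"type":"array","items":{"type":"array","items":{"type":"array","items":{"type":"number","minimum":-1,"maximum":1}}}},"jaw":{"type":"number"},"squeeze":{"type":"number"}},"required":["increments"]}

```bash
mkdir -p pics
cat > h.py <<'E'
from workcell import env
import numpy as np, cv2
def cam(n):
    return env.read_camera(n)
def world(c,u,v,z=None,d=None):
    K=c["intrinsics"];k1=c["k1"]
    xd=np.array([(u-K[0,2])/K[0,0],(v-K[1,2])/K[1,1]]);x=xd.copy()
    for _ in range(20): x=xd/(1+k1*(x@x))
    ray=np.array([x[0],x[1],1.]);R=c["R"];t=c["t"]
    o=-R.T@t;dr=R.T@ray
    if z is not None: d=(z-o[2])/dr[2]
    elif d is None: d=float(c["z_map"][int(round(v)),int(round(u))])
    return o+d*dr
def cloud(c):
    K=c["intrinsics"];k1=c["k1"];v,u=np.mgrid[:480,:640]
    xd=np.stack([(u-K[0,2])/K[0,0],(v-K[1,2])/K[1,1]],-1);x=xd.copy()
    for _ in range(20): x=xd/(1+k1*(x**2).sum(-1,keepdims=True))
    d=c["z_map"];P=np.concatenate([x,np.ones((480,640,1))],-1)*d[...,None]
    W=(P-c["t"])@c["R"]; W[d==0]=np.nan
    return W
E
python3 - <<'E'
from h import *
np.set_printoptions(precision=4,suppress=True)
s=env.get_state();print(s)
for n in ("top","side"):
    c=cam(n);cv2.imwrite(f"pics/{n}0.png",c["frame"]);np.savez(f"{n}0.npz",**c)
    print(n,c["intrinsics"].tolist(),c["k1"],-c["R"].T@c["t"])
    for k in ("block_1","plug","stem","nest","fence_long","fence_end","clamp_tip","vial","cap_1","spanner"):
        print(k,[(np.round(q["position"],3).tolist(),round(q["score"],2)) for q in env.find_in(n,k)])
E
```

```text
{'clock': 0.0, 'joint_pos': array([-1.3136,  0.314 ,  0.045 ,  1.3036, -0.    ,  1.4312]), 'qvel': array([-0.0003,  0.0008, -0.0003, -0.0004, -0.0007, -0.0012]), 'tau': array([ -0.0007, -48.0624,  29.8535,   0.0194,  -0.0002,  -0.    ]), 'tcp_pos': array([ 0.2221, -0.5298,  0.227 ]), 'orientation': array([-0.0009,  0.9804,  0.1971, -0.0001]), 'wrist_force': array([-0.1955, -0.9985,  0.5461]), 'ft_torque': array([-0.0145, -0.0628, -0.0071]), 'grip_force': 0.0, 'finger_gap': 0.08557927581418877}
top [[582.5040342804595, 0.0, 329.6417193269808], [0.0, 582.5040342804595, 240.30268768259114], [0.0, 0.0, 1.0]] 0.036056691622206934 [0.3905 0.0897 1.0107]
block_1 [([0.484, 0.116, 0.041], 0.92), ([0.648, 0.329, 0.039], 0.91), ([0.387, 0.372, 0.036], 0.85), ([0.519, 0.344, 0.036], 0.68), ([0.285, 0.194, 0.042], 0.57), ([0.683, 0.063, 0.012], 0.47)]
plug [([0.514, 0.321, 0.061], 0.56)]
stem [([0.514, -0.219, 0.048], 0.58)]
nest [([0.498, -0.163, 0.036], 0.56)]
fence_long [([0.55, -0.172, 0.047], 0.74)]
fence_end [([0.515, -0.218, 0.049], 0.91)]
clamp_tip [([0.495, -0.161, 0.036], 0.83)]
vial [(
[... 162 characters left out ...]
0, 328.3804798522835], [0.0, 470.9350228827447, 240.61829690388888], [0.0, 0.0, 1.0]] 0.024376179257245334 [0.1478 0.7263 0.5302]
block_1 [([0.632, 0.35, 0.029], 0.91), ([0.508, 0.356, 0.031], 0.88), ([0.372, 0.389, 0.033], 0.8), ([0.474, 0.139, 0.027], 0.7), ([0.272, 0.209, 0.032], 0.69)]
plug [([0.51, 0.324, 0.059], 0.48)]
stem [([0.496, 0.1, 0.066], 0.49)]
nest [([0.498, -0.154, 0.035], 0.9), ([0.421, 0.222, 0.01], 0.25)]
fence_long [([0.55, -0.162, 0.047], 0.78)]
fence_end [([0.516, -0.217, 0.045], 0.78)]
clamp_tip [([0.499, -0.15, 0.039], 0.83)]
vial [([0.686, 0.227, 0.045], 0.92)]
cap_1 [([0.557, 0.227, 0.008], 0.63), ([0.42, 0.222, 0.012], 0.62)]
spanner [([0.689, 0.072, 0.006], 0.6)]
```

View pics/top0.png

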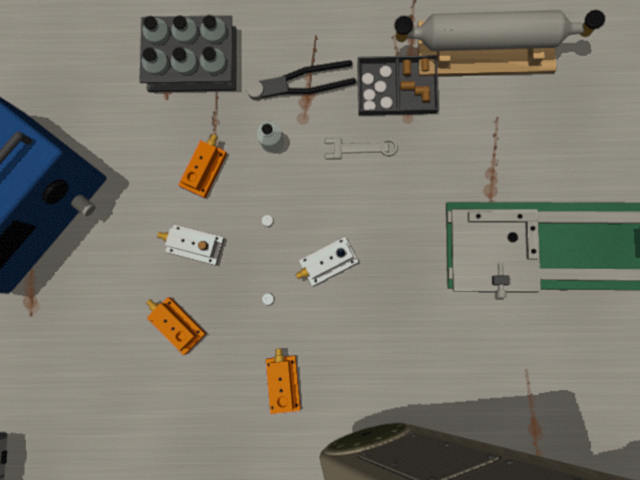

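View pics/side0.png

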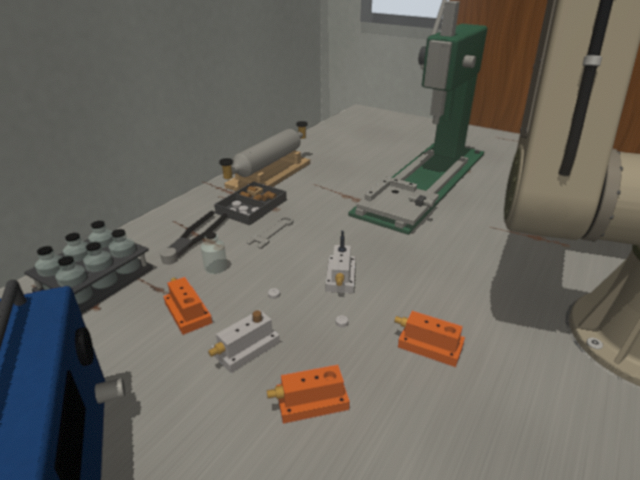

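Run:
```python
from h import *
np.set_printoptions(precision=4,suppress=True)
t0=dict(np.load("top0.npz"));s0=dict(np.load("side0.npz"))
a=cv2.resize(t0["frame"][215:280,150:240],None,fx=5,fy=5,interpolation=2)
b=cv2.resize(t0["frame"][190:305,440:560],None,fx=2.83,fy=2.83,interpolation=2)
a=cv2.copyMakeBorder(a,0,0,0,0,0);a=cv2.resize(a,(450,325));b=b[:325]
cv2.imwrite("pics/crop.png",np.hstack([a,b]))
for n,c in (("top",t0),("side",s0)):
    W=cloud(c);x,y,z=W[...,0],W[...,1],W[...,2]
    def box(m,lbl):
        m=cv2.morphologyEx(m.astype(np.uint8),cv2.MORPH_OPEN,np.ones((2,2)))>0
        p=W[m];
        if len(p)<10: print(n,lbl,len(p));return
        r=cv2.minAreaRect((p[:,:2]*1000).astype(np.float32))
        print(n,lbl,len(p),"z",np.median(p[:,2]),"c",np.round(r[0],1),"s",np.round(r[1],1),"ang",round(r[2],2))
    blk=(abs(x-.525)<.06)&(abs(y-.335)<.075)
    box(blk&(abs(z-.046)<.004),"upper");box(blk&(z>.010)&(z<.052),"body")
    box(blk&(abs(z-.018)<.004),"flange");box(blk&(abs(z-.058)<.004),"plug")
    ne=(x>.40)&(x<.6)&(y<-.05)&(y>-.28)
    box(ne&(abs(z-.036)<.004),"plate");
    box(ne&(abs(z-.050)<.004),"fences")
    for lo,hi in ((.43,.53),(.53,.58)):
        box(ne&(abs(z-.050)<.004)&(x>lo)&(x<hi),f"f{lo}")
```

```text
top upper 729 z nan c [518.3 347. ] s [76.7 28.9] ang 74.63
top body 1552 z nan c [nan nan] s [0. 0.] ang 0.0
top flange 588 z nan c [518.  347.8] s [89.5 49.5] ang 74.57
top plug 60 z 0.057511111830797386 c [511.6 323.4] s [11.  12.7] ang 71.97
top plate 5389 z nan c [ 463.5 -202.5] s [104.1 203.1] ang 41.17
top fences 1257 z nan c [ 516.1 -198.9] s [155.3 109.3] ang 28.53
top f0.43 460 z nan c [ 481.7 -200.8] s [ 36.6 129.9] ang 41.64
top f0.53 752 z nan c [ 545.5 -180.8] s [ 33. 125.] ang 0.49
side upper 779 z nan c [517.9 333.3] s [109.3  36.3] ang 80.56
side body 2139 z nan c [518.7 344.3] s [127.2  49.8] ang 75.43
side flange 561 z nan c [502.3 349.1] s [101.1  27.4] ang 67.13
side plug 64 z 0.0573653221870067 c [514.5 322.5] s [11.4 19.1] ang 25.0
side plate 1502 z nan c [ 466.2 -158.6] s [219.5  97.9] ang 55.8
side fences 410 z nan c [ 524.7 -190.8] s [139.4 158.7] ang 32.7
side f0.43 173 z nan c [ 491.7 -211.7] s [ 58.7 160.2] ang 31.77
side f0.53 218 z nan c [ 544.8 -171.5] s [110.4  28.8] ang 86.06
```

View pics/crop.png

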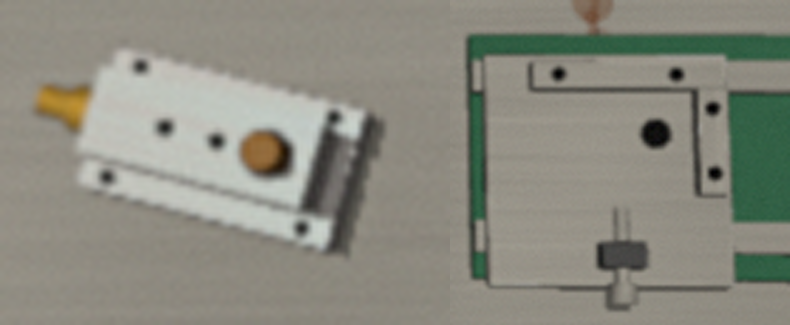

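The bronze plug is in the white body at top px (193,245), plug at (203,245), and the crop confirms it. The other white body at (328,261) carries the stem, and the three orange ones at (203,166), (176,325) and (283,383) are decoys. The nest corner is near px (526,221), with the long fence along image top (+x side) and the end fence on the right (-y side).

```bash
cat >> h.py <<'E'
from scipy.spatial.transform import Rotation as Ro
def inc(target,yaw,tp=None):
    """increments to world target with tool-y at angle yaw(deg), pointing down"""
    s=env.get_state();q=s["orientation"];R0=Ro.from_quat([q[1],q[2],q[3],q[0]]).as_matrix()
    a=np.radians(yaw);y=np.array([np.cos(a),np.sin(a),0]);z=np.array([0,0,-1.]);R1=np.c_[np.cross(y,z),y,z]
    d=R0.T@(np.array(target)-s["tcp_pos"])/.5
    r=Ro.from_matrix(R0.T@R1).as_rotvec()/(2*np.pi)
    print("t",s["clock"],"tcp",s["tcp_pos"].round(4),"inc",np.r_[d,r].round(4).tolist(),"F",s["wrist_force"].round(1),"gap",round(s["finger_gap"],4),"grip",s["grip_force"])
E
python3 - <<'E'
from h import *
np.set_printoptions(precision=4,suppress=True)
c=dict(np.load("top0.npz"));W=cloud(c);W[np.isnan(W)]=-9;x,y,z=W[...,0],W[...,1],W[...,2]
ne=(x>.38)&(x<.6)&(y<-.04)&(y>-.28)
top=ne&(z>.0455)&(z<.055)
L=[];
for u in range(470,524):
    v=np.where(top[:235,u])[0]
    if len(v): L.append(world(c,u,v.max()+.5,z=.050)[:2])
E=[]
for v in range(226,257):
    u=np.where(top[v,515:545])[0]
    if len(u): E.append(world(c,515+u.min()-.5,v,z=.050)[:2])
L=np.array(L);E=np.array(E)
for n,p,i in(("long",L,0),("end",E,1)):
    f=np.polyfit(p[:,1-i],p[:,i],1);print(n,len(p),"slope deg",np.degrees(np.arctan(f[0])),"med",np.median(p[:,i]),"range",p[:,1-i].min(),p[:,1-i].max(),"fit",f)
pl=ne&(z>.030)&(z<.041);print(np.median(z[pl]))
for lbl,lo,hi in(("plate",.030,.060),):
    m=cv2.morphologyEx((ne&(z>lo)&(z<hi)).astype(np.uint8),cv2.MORPH_OPEN,np.ones((7,7)))>0
    r=cv2.minAreaRect((W[m][:,:2]*1000).astype(np.float32));print(lbl,r)
b=(abs(x-.525)<.06)&(abs(y-.335)<.075)
print("z upper",np.median(z[b&(abs(z-.046)<.006)]),"flange",np.median(z[b&(abs(z-.018)<.006)]))
inc((.518,.347,.23),-15.4)
E
```

```text
long 54 slope deg 0.8535914050687673 med 0.5463748741405159 range -0.20694530169845843 -0.12039141505746374 fit [0.0149 0.5489]
end 31 slope deg -1.4021199960133197 med -0.2117207863280814 range 0.48843021797627945 0.5381396777640329 fit [-0.0245 -0.1992]
0.03645405775632067
plate ((495.4718322753906, -163.18310546875), (143.5552978515625, 147.23428344726562), 88.70043182373047)
z upper 0.04644570761672913 flange 0.01863049505437887
t 1.1 tcp [ 0.2222 -0.5304  0.2279] inc [1.2237, -1.3898, -0.0043, 0.0, 0.0, -0.1441] F [ 0.1 -0.  -0.1] gap 0.0853 grip 0.0
```

Emit:
carry_out(
  increments=[
    [[0.08,-0.09,-0.01,0,0,-0.01],[0.16,-0.18,-0.02,0,0,-0.02],[0.24,-0.27,-0.03,0,0,-0.03],[0.32,-0.36,-0.04,0,0,-0.04],[0.4,-0.45,-0.04,0,0,-0.05]],
  ],
  jaw=0,
)

```text
clock: 1.72
tcp_pos: [0.3202, -0.2441, 0.2485]
orientation: [0.001, 0.937, 0.349, 0.0]
wrist_force: [0.1, 0.6, 0.1]
finger_gap: 0.0853
grip_force: 0.0
```

```bash
python3 -c "
from h import *
inc((.518,.347,.2),-15.4)"
```

```text
t 1.725 tcp [ 0.3202 -0.2441  0.2485] inc [1.072, -0.6363, 0.0961, 0.0003, 0.0, -0.0938] F [0.1 0.6 0.1] gap 0.0853 grip 0.0
```

Emit:
carry_out(
  increments=[
    [[0.1,-0.06,0,0,0,-0.01],[0.2,-0.12,0,0,0,-0.02],[0.3,-0.18,0,0,0,-0.03],[0.4,-0.24,0,0,0,-0.04],[0.52,-0.31,0.0,0,0,-0.05]],
  ],
)

```text
clock: 2.35
tcp_pos: [0.4138, 0.0368, 0.2483]
orientation: [0.001, 0.871, 0.491, 0.001]
wrist_force: [1.2, -1.0, -0.3]
finger_gap: 0.0856
grip_force: 0.0
```

```bash
python3 -c "
from h import *
inc((.518,.347,.2),-15.4)"
```

```text
t 2.35 tcp [0.4138 0.0368 0.2483] inc [0.6387, -0.143, 0.0967, 0.0003, -0.0, -0.0438] F [ 1.2 -1.  -0.3] gap 0.0856 grip 0.0
```

Emit:
carry_out(
  increments=[
    [[0.12,-0.03,0,0,0,-0.01],[0.24,-0.06,0.02,0,0,-0.02],[0.36,-0.08,0.04,0,0,-0.03],[0.48,-0.11,0.06,0,0,-0.04],[0.6,-0.134,0.08,0,0,-0.044]],
  ],
)

```text
clock: 2.98
tcp_pos: [0.5121, 0.3284, 0.2077]
orientation: [0.0, 0.795, 0.606, 0.0]
wrist_force: [1.3, -0.1, -0.1]
finger_gap: 0.0859
grip_force: 0.0
```

```bash
python3 -c "
from h import *
inc((.518,.347,.12),-15.4)"
```

```text
t 2.975 tcp [0.5121 0.3284 0.2077] inc [0.039, 0.0013, 0.1754, 0.0001, -0.0, 0.0002] F [ 1.3 -0.1 -0.1] gap 0.0859 grip 0.0
```

Emit:
carry_out(
  increments=[
    [[0.02,0,0.09,0,0,0],[0.039,0.001,0.175,0,0,0],[0.039,0.001,0.175,0,0,0]],
  ],
)

```text
clock: 3.35
tcp_pos: [0.5147, 0.3441, 0.1165]
orientation: [-0.001, 0.795, 0.606, -0.004]
wrist_force: [-0.8, 0.0, 0.6]
finger_gap: 0.0855
grip_force: 0.0
```

Run:
```python
from h import *
inc((.518,.347,.0405),-15.4)
c=cam("side");cv2.imwrite("pics/s1.png",cv2.resize(c["frame"][230:390,150:350],None,fx=3,fy=3))
```

```text
t 3.35 tcp [0.5147 0.3441 0.1165] inc [0.0082, 0.0057, 0.1519, -0.0009, 0.0009, 0.0001] F [-0.8  0.   0.6] gap 0.0855 grip 0.0
```

View pics/s1.png

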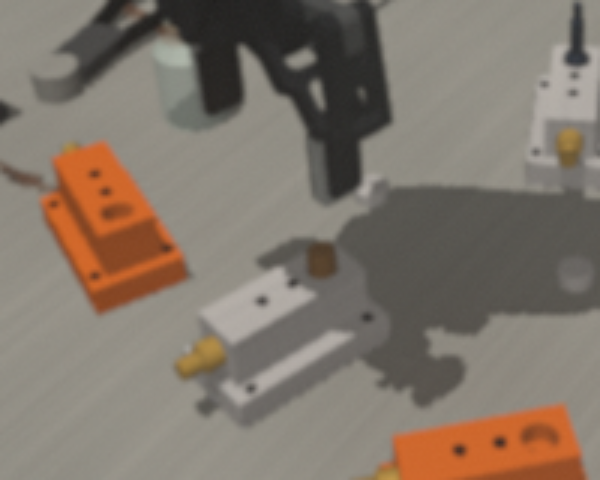

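The gripper sits above the grey body with the bronze plug, at crop px (290,330), with the fingers on either side.

```bash
python3 -c "
from h import *
inc((.518,.347,.0405),-15.4)"
```

```text
t 3.4 tcp [0.5162 0.3444 0.1192] inc [0.0064, 0.0025, 0.1574, -0.0004, 0.0004, 0.0] F [-0.4  0.2  0.5] gap 0.0856 grip 0.0
```

Emit:
carry_out(
  increments=[
    [[0,0,0.08,0,0,0],[0,0,0.14,0,0,0],[0,0,0.158,0,0,0],[0,0,0.158,0,0,0],[0,0,0.158,0,0,0]],
  ],
)

```text
clock: 4.03
tcp_pos: [0.5189, 0.3454, 0.0436]
orientation: [0.0, 0.796, 0.606, 0.002]
wrist_force: [-0.5, 0.7, 0.6]
finger_gap: 0.0853
grip_force: 0.0
```

```bash
python3 -c "
from h import *
inc((.518,.347,.0405),-15.4)"
```

```text
t 4.025 tcp [0.5189 0.3454 0.0436] inc [0.0027, -0.0026, 0.0062, 0.0004, -0.0004, -0.0001] F [-0.5  0.7  0.6] gap 0.0853 grip 0.0
```

Emit:
carry_out(
  increments=[
    [[0.003,-0.001,0.003,0,0,0],[0.003,-0.001,0.003,0,0,0],[0.003,-0.001,0.003,0,0,0],[0.003,-0.001,0.003,0,0,0],[0.003,-0.001,0.003,0,0,0]],
  ],
  jaw=1,
  squeeze=40,
)

```text
clock: 4.65
tcp_pos: [0.5177, 0.3465, 0.0403]
orientation: [0.0, 0.796, 0.606, 0.0]
wrist_force: [0.2, -0.1, 2.9]
finger_gap: 0.0276
grip_force: 39.3
```

Emit:
carry_out(
  increments=[
    [[0,0,0,0,0,0],[0,0,0,0,0,0],[0,0,0,0,0,0],[0,0,0,0,0,0]],
  ],
  squeeze=80,
)

```text
clock: 5.15
tcp_pos: [0.5179, 0.3466, 0.0406]
orientation: [0.0, 0.796, 0.606, 0.001]
wrist_force: [-0.3, -1.0, 5.6]
finger_gap: 0.0252
grip_force: 78.4
```

```bash
python3 -c "
from h import *
inc((.518,.347,.14),-15.4)"
```

```text
t 5.15 tcp [0.5179 0.3466 0.0406] inc [0.001, 0.0002, -0.1988, 0.0002, -0.0001, -0.0001] F [-0.3 -1.   5.6] gap 0.0252 grip 78.40543951839209
```

Emit:
carry_out(
  increments=[
    [[0,0,-0.02,0,0,0],[0,0,-0.06,0,0,0],[0,0,-0.12,0,0,0],[0,0,-0.19,0,0,0],[0,0,-0.26,0,0,0]],
  ],
)

```text
clock: 5.78
tcp_pos: [0.5163, 0.346, 0.17]
orientation: [-0.0, 0.796, 0.606, -0.001]
wrist_force: [0.2, -0.3, -3.4]
finger_gap: 0.0249
grip_force: 79.1
```

Emit:
carry_out(
  increments=[
    [[0,0,0,0,0,0],[0,0,0,0,0,0]],
  ],
)

```text
clock: 6.02
tcp_pos: [0.5164, 0.346, 0.168]
orientation: [-0.0, 0.796, 0.606, -0.001]
wrist_force: [-0.9, -0.2, -4.4]
finger_gap: 0.0252
grip_force: 79.0
```

Run:
```python
from h import *
np.set_printoptions(precision=4,suppress=True)
inc((.5136,-.155,.17),-1.15)
c=cam("side");cv2.imwrite("pics/s2.png",cv2.resize(c["frame"][170:330,150:350],None,fx=3,fy=3))
c=cam("top");cv2.imwrite("pics/t2.png",c["frame"])
```

```text
t 6.025 tcp [0.5164 0.346  0.168 ] inc [-0.9674, 0.2611, -0.0027, -0.0004, 0.0003, -0.0396] F [-0.9 -0.2 -4.4] gap 0.0252 grip 79.03589699417353
```

View pics/s2.png

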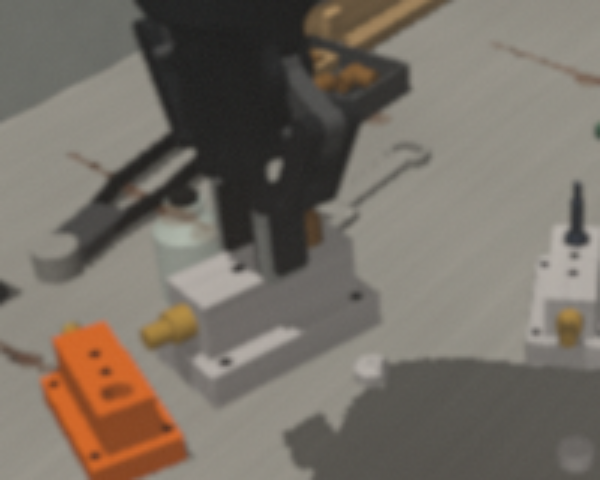

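The body is held level with the plug in its bore at crop px (313,228). Moving to the nest next.

Emit:
carry_out(
  increments=[
    [[-0.03,0.008,0,0,0,0],[-0.1,0.027,0,0,0,-0.003],[-0.18,0.048,0,0,0,-0.008],[-0.26,0.07,0,0,0,-0.012],[-0.34,0.092,0,0,0,-0.016]],
  ],
)

```text
clock: 6.75
tcp_pos: [0.5156, 0.168, 0.1691]
orientation: [-0.0, 0.764, 0.645, -0.001]
wrist_force: [0.9, -0.6, -4.4]
finger_gap: 0.0252
grip_force: 79.1
```

Emit:
carry_out(
  increments=[
    [[-0.08,0.015,0,0,0,-0.004],[-0.16,0.03,0,0,0,-0.008],[-0.24,0.045,0,0,0,-0.012],[-0.31,0.058,0,0,0,-0.016],[-0.36,0.067,0,0,0,-0.02]],
  ],
)

```text
clock: 7.38
tcp_pos: [0.5181, -0.0151, 0.1692]
orientation: [-0.0, 0.723, 0.691, -0.001]
wrist_force: [0.6, -0.2, -4.0]
finger_gap: 0.0251
grip_force: 79.1
```

Run:
```python
from h import *
inc((.5136,-.155,.17),-1.15)
```

```text
t 7.375 tcp [ 0.5181 -0.0151  0.1692] inc [-0.28, 0.0033, -0.0014, -0.0002, 0.0001, -0.0038] F [ 0.6 -0.2 -4. ] gap 0.0251 grip 79.07803667709231
```

Emit:
carry_out(
  increments=[
    [[-0.08,0,0,0,0,-0.001],[-0.16,0.001,0,0,0,-0.002],[-0.23,0.002,0,0,0,-0.003],[-0.27,0.003,0,0,0,-0.0038],[-0.277,0.003,0,0,0,-0.0038]],
  ],
)

```text
clock: 8.0
tcp_pos: [0.5137, -0.1528, 0.1692]
orientation: [-0.0, 0.715, 0.699, -0.0]
wrist_force: [0.6, 0.5, -3.7]
finger_gap: 0.0248
grip_force: 79.1
```

Emit:
carry_out(
  increments=[
    [[0,0,0.05,0,0,0],[0,0,0.1,0,0,0],[0,0,0.115,0,0,0],[0,0,0.115,0,0,0],[0,0,0.115,0,0,0]],
  ],
)

```text
clock: 8.62
tcp_pos: [0.5155, -0.1513, 0.1134]
orientation: [0.001, 0.714, 0.7, 0.0]
wrist_force: [0.7, -0.5, -3.5]
finger_gap: 0.0252
grip_force: 79.3
```

Run:
```python
from h import *
np.set_printoptions(precision=4,suppress=True)
inc((.5136,-.155,.079),-1.15)
a=cam("top");b=cam("side");np.savez("t3.npz",**a);np.savez("s3.npz",**b)
cv2.imwrite("pics/m3.png",np.hstack([cv2.resize(a["frame"][180:310,430:560],(520,520)),cv2.resize(b["frame"][150:250,340:410],(280,400),interpolation=2)[:400].copy() if 0 else cv2.resize(b["frame"][130:260,350:420],(280,520),interpolation=2)]))
```

```text
t 8.625 tcp [ 0.5155 -0.1513  0.1134] inc [-0.0074, -0.0037, 0.0688, 0.0002, 0.0001, 0.0002] F [ 0.7 -0.5 -3.5] gap 0.0252 grip 79.26264468580484
```

View pics/m3.png

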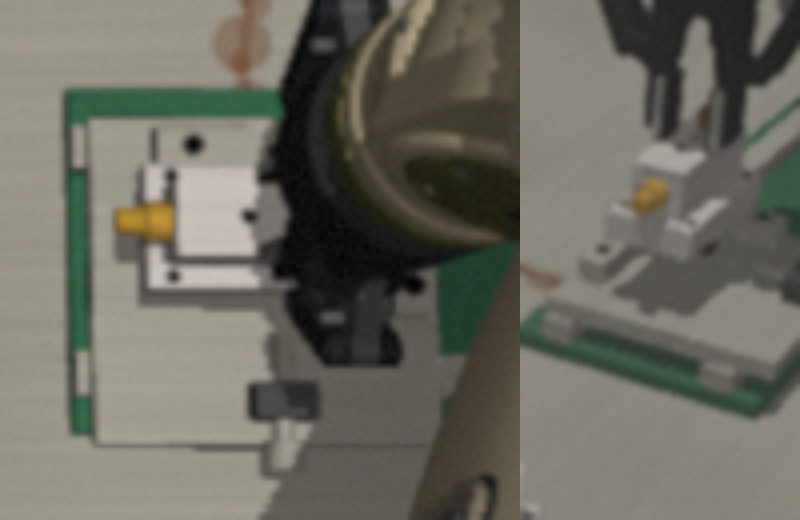

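The left half (top view) shows the body over the nest, flange edge left at crop px (140,230), between the long fence at top and the clamp at (285,400). The right half (side view) shows it level with the plug in. I'll measure its pose in the hand.

Run:
```python
from h import *
np.set_printoptions(precision=4,suppress=True)
c=dict(np.load("t3.npz"));W=cloud(c);W[np.isnan(W)]=-9;z=W[...,2]
g=c["frame"].min(2)
zz=z[215:245,470:490];zz=zz[zz>.1];print("upper z",np.median(zz))
zu=.1134-.0406+.046;zf=zu-.028
for nm,zp,cols in(("upper",zu,range(475,493)),("flange",zf,range(468,493))):
    lo=[];hi=[]
    for u in cols:
        v=np.where(z[200:262,u]>zp-.008)[0]+200
        if len(v)<5: continue
        hi.append(world(c,u,v.min()-.5,z=zp)[:2]);lo.append(world(c,u,v.max()+.5,z=zp)[:2])
    hi=np.array(hi);lo=np.array(lo)
    for p in(hi,lo):
        f=np.polyfit(p[:,1],p[:,0],1);print(nm,"x edge",np.median(p[:,0]),"slope(deg)",np.degrees(f[0]),"y",p[:,1].mean())
l=[]
for v in range(224,250):
    u=np.where(z[v,450:490]>zf-.008)[0]+450
    l.append(world(c,u.min()-.5,v,z=zf)[:2])
l=np.array(l);print("left edge y by row",l[:,1])
inc((.5136,-.155,.079),-1.15)
```

```text
upper z 0.11852744036275745
upper x edge 0.5308006006142532 slope(deg) 0.801791716093872 y -0.12568394489382967
upper x edge 0.4998834978371205 slope(deg) 0.8813596017852786 y -0.12433988634634385
flange x edge 0.5417049823290679 slope(deg) 0.8186827944095995 y -0.12723084094019776
flange x edge 0.49065492785188647 slope(deg) 0.6790503789329098 y -0.12503198580546357
left edge y by row [-0.1027 -0.1026 -0.1025 -0.1025 -0.1024 -0.1039 -0.1023 -0.1022 -0.0912
 -0.0927 -0.091  -0.091  -0.0909 -0.0909 -0.0908 -0.1017 -0.1032 -0.1016
 -0.1015 -0.103  -0.103  -0.1013 -0.1028 -0.1028 -0.1011 -0.1026]
t 8.725 tcp [ 0.5155 -0.1514  0.1134] inc [-0.0072, -0.0039, 0.0689, 0.0003, 0.0001, 0.0002] F [-0.5 -0.3 -3.7] gap 0.025 grip 79.25554851070046
```

Emit:
carry_out(
  increments=[
    [[0,0,0.02,0,0,0],[0,0,0.045,0,0,0],[0,0,0.06,0,0,0],[0,0,0.066,0,0,0],[0,0,0.066,0,0,0]],
  ],
)

```text
clock: 9.35
tcp_pos: [0.5146, -0.1511, 0.079]
orientation: [-0.0, 0.714, 0.7, -0.0]
wrist_force: [0.1, 0.0, -4.1]
finger_gap: 0.025
grip_force: 79.2
```

Emit:
carry_out(
  increments=[
    [[0,0,0.002,0,0,0],[0,0,0.004,0,0,0],[0,0,0.006,0,0,0],[0,0,0.006,0,0,0]],
  ],
)

```text
clock: 9.85
tcp_pos: [0.5151, -0.1513, 0.0767]
orientation: [0.0, 0.714, 0.7, 0.0]
wrist_force: [0.5, 0.6, -1.8]
finger_gap: 0.025
grip_force: 79.8
```

Emit:
carry_out(
  increments=[
    [[-0.008,0,0,0,0,0],[-0.016,0,0,0,0,0],[-0.024,0,0,0,0,0],[-0.03,0,0,0,0,0],[-0.03,0,0,0,0,0]],
  ],
)

```text
clock: 10.48
tcp_pos: [0.5147, -0.1668, 0.0766]
orientation: [0.0, 0.714, 0.7, -0.0]
wrist_force: [-0.3, 1.3, 1.5]
finger_gap: 0.0247
grip_force: 81.0
```

Emit:
carry_out(
  increments=[
    [[-0.002,0,0,0,0,0],[-0.004,0,0,0,0,0],[-0.004,0,0,0,0,0]],
  ],
)

```text
clock: 10.85
tcp_pos: [0.5147, -0.168, 0.0766]
orientation: [0.0, 0.714, 0.7, 0.0]
wrist_force: [0.7, 4.5, 4.2]
finger_gap: 0.0249
grip_force: 81.7
```

Emit:
carry_out(
  increments=[
    [[-0.002,0,-0.001,0,0,0],[-0.004,0,-0.001,0,0,0],[-0.004,0,-0.001,0,0,0]],
  ],
)

```text
clock: 11.22
tcp_pos: [0.5143, -0.1698, 0.0767]
orientation: [-0.0, 0.714, 0.7, 0.0]
wrist_force: [-0.0, 4.9, 1.7]
finger_gap: 0.0251
grip_force: 80.8
```

Emit:
carry_out(
  increments=[
    [[-0.002,0,0,0,0,0],[-0.004,0,0,0,0,0],[-0.004,0,0,0,0,0]],
  ],
)

```text
clock: 11.6
tcp_pos: [0.5142, -0.1701, 0.0768]
orientation: [-0.001, 0.713, 0.701, 0.001]
wrist_force: [0.2, 10.1, 3.7]
finger_gap: 0.0248
grip_force: 81.7
```

Emit:
carry_out(
  increments=[
    [[0,0.003,0,0,0,0],[0,0.006,0,0,0,0],[0,0.009,0,0,0,0],[0,0.012,0,0,0,0],[0,0.012,0,0,0,0]],
  ],
)

```text
clock: 12.22
tcp_pos: [0.5154, -0.1699, 0.0767]
orientation: [-0.004, 0.714, 0.7, -0.002]
wrist_force: [-12.4, 8.6, 13.8]
finger_gap: 0.0248
grip_force: 84.6
```

Emit:
carry_out(
  increments=[
    [[0,0.002,0,0,0,0],[0,0.004,0,0,0,0],[0,0.004,0,0,0,0]],
  ],
)

```text
clock: 12.6
tcp_pos: [0.5169, -0.1699, 0.0767]
orientation: [-0.005, 0.714, 0.7, -0.002]
wrist_force: [-13.9, 9.0, 16.3]
finger_gap: 0.0248
grip_force: 85.0
```

Emit:
carry_out(
  increments=[
    [[0,0,-0.003,0,0,0],[0,0.002,-0.005,0,0,0],[0,0.002,-0.005,0,0,0]],
  ],
)

```text
clock: 12.98
tcp_pos: [0.5204, -0.1709, 0.0779]
orientation: [-0.003, 0.714, 0.7, -0.001]
wrist_force: [-3.3, 6.1, -0.3]
finger_gap: 0.0247
grip_force: 80.2
```

Run:
```python
from h import *
inc((.5216,-.17,.0767),-1.15)
print(env.get_state()["ft_torque"])
```

```text
t 12.975 tcp [ 0.5204 -0.1709  0.0779] inc [0.0018, 0.0024, 0.0024, -0.001, -0.0004, 0.0002] F [-3.3  6.1 -0.3] gap 0.0247 grip 80.19868679344654
[ 1.24960918  0.88210374 -0.10763158]
```

Emit:
carry_out(
  increments=[
    [[0,0.002,0,0,0,0],[0,0.004,0,0,0,0],[0,0.004,0.0,0,0,0]],
  ],
)

```text
clock: 13.35
tcp_pos: [0.5219, -0.1706, 0.0777]
orientation: [-0.004, 0.714, 0.7, -0.001]
wrist_force: [-4.7, 6.1, 0.2]
finger_gap: 0.0253
grip_force: 80.5
```

Emit:
carry_out(
  increments=[
    [[0,0.002,0,0,0,0],[0,0.004,0,0,0,0],[0,0.004,0.0,0,0,0]],
  ],
)

```text
clock: 13.72
tcp_pos: [0.5224, -0.1706, 0.0776]
orientation: [-0.005, 0.714, 0.7, -0.002]
wrist_force: [-8.1, 5.7, 2.3]
finger_gap: 0.025
grip_force: 81.2
```

Run:
```python
from h import *
inc((.5216,-.17,.0767),-1.15)
s=env.get_state();print(s["ft_torque"],s["orientation"])
q=s["orientation"];print(Ro.from_quat([q[1],q[2],q[3],q[0]]).as_matrix()[:,2])
```

```text
t 13.725 tcp [ 0.5224 -0.1706  0.0776] inc [0.0011, -0.0016, 0.0018, -0.0016, -0.0005, 0.0001] F [-8.1  5.7  2.3] gap 0.025 grip 81.17920573800802
[ 1.2593437   2.01205865 -0.02502259] [-0.00459271  0.71389531  0.70023307 -0.00245669]
[-0.00993957  0.00311691 -0.99994574]
```

Emit:
carry_out(
  increments=[
    [[0,-0.002,0,-0.001,-0.0003,0],[0,-0.003,0.002,-0.0025,-0.0008,0],[0,-0.003,0.005,-0.0025,-0.0008,0],[0,-0.003,0.006,-0.0025,-0.0008,0]],
  ],
)

```text
clock: 14.22
tcp_pos: [0.522, -0.1701, 0.0765]
orientation: [0.004, 0.714, 0.7, 0.003]
wrist_force: [-10.1, 9.8, 17.1]
finger_gap: 0.025
grip_force: 84.9
```

Run:
```python
from h import *
inc((.5216,-.17,.0767),-1.15)
s=env.get_state();print(s["ft_torque"],s["orientation"])
```

```text
t 14.225 tcp [ 0.522  -0.1701  0.0765] inc [0.0001, -0.0008, -0.0004, 0.0014, 0.0002, 0.0002] F [-10.1   9.8  17.1] gap 0.025 grip 84.92050616070628
[ 2.12913488  2.43176719 -0.01865848] [0.00369436 0.71367184 0.7004658  0.00255388]
```

Emit:
carry_out(
  increments=[
    [[0,0,0,0.0012,0.0003,0],[-0.002,0.002,-0.002,0.0012,0.0003,0],[-0.004,0.004,-0.002,0.0012,0.0003,0],[-0.004,0.005,-0.002,0.0012,0.0003,0]],
  ],
)

```text
clock: 14.72
tcp_pos: [0.5221, -0.1701, 0.0765]
orientation: [-0.003, 0.713, 0.701, 0.0]
wrist_force: [-14.6, 13.5, 14.9]
finger_gap: 0.0248
grip_force: 84.6
```

Run:
```python
from h import *
inc((.5216,-.17,.0767),-1.15)
s=env.get_state();print(s["ft_torque"],s["orientation"])
```

```text
t 14.725 tcp [ 0.5221 -0.1701  0.0765] inc [0.0001, -0.001, -0.0004, -0.0005, -0.0006, 0.0003] F [-14.6  13.5  14.9] gap 0.0248 grip 84.58827478811145
[ 2.91278098  3.07450724 -0.03423441] [-2.62258410e-03  7.13451680e-01  7.00699466e-01  2.84690889e-04]
```

Emit:
carry_out(
  increments=[
    [[0,0,-0.002,0,0,0],[-0.003,0.003,-0.003,-0.0003,-0.0003,0],[-0.006,0.006,-0.003,-0.0003,-0.0003,0],[-0.006,0.006,-0.003,-0.0003,-0.0003,0]],
  ],
)

```text
clock: 15.22
tcp_pos: [0.5223, -0.1702, 0.0766]
orientation: [-0.005, 0.713, 0.701, 0.0]
wrist_force: [-17.3, 20.6, 14.5]
finger_gap: 0.0247
grip_force: 84.3
```

Run:
```python
from h import *
inc((.5216,-.17,.0767),-1.15)
s=env.get_state();print(s["ft_torque"],s["orientation"])
```

```text
t 15.225 tcp [ 0.5223 -0.1702  0.0766] inc [0.0005, -0.0013, -0.0003, -0.0011, -0.0012, 0.0005] F [-17.3  20.6  14.5] gap 0.0247 grip 84.33816891163588
[ 4.21928066  3.70776203 -0.06813205] [-5.13244397e-03  7.13114297e-01  7.01028912e-01  3.49417435e-04]
```

Emit:
carry_out(
  increments=[
    [[0.005,0,-0.002,0,0,0],[0.008,0,-0.004,0,0,0],[0.008,0.003,-0.004,-0.0005,0,0],[0.008,0.003,-0.004,-0.0005,0,0]],
  ],
)

```text
clock: 15.72
tcp_pos: [0.5228, -0.1701, 0.0772]
orientation: [-0.003, 0.714, 0.7, -0.002]
wrist_force: [-18.0, 7.0, 2.5]
finger_gap: 0.0247
grip_force: 81.2
```

Run:
```python
from h import *
inc((.5216,-.17,.0767),-1.15)
s=env.get_state();print(s["ft_torque"],s["orientation"])
```

```text
t 15.725 tcp [ 0.5228 -0.1701  0.0772] inc [0.0001, -0.0024, 0.001, -0.0011, -0.0001, 0.0001] F [-18.    7.    2.5] gap 0.0247 grip 81.2423875182867
[1.48579375 4.15678984 0.02216557] [-0.00255344  0.71399178  0.70014573 -0.00227533]
```

Emit:
carry_out(
  increments=[
    [[0,-0.006,0,0,0,0],[-0.005,-0.009,0,0,0,0],[-0.01,-0.009,0,0,-0.0004,0],[-0.012,-0.009,0,0,-0.0006,0]],
  ],
)

```text
clock: 16.23
tcp_pos: [0.5223, -0.1718, 0.0786]
orientation: [-0.001, 0.713, 0.701, 0.003]
wrist_force: [-8.0, 23.2, 9.4]
finger_gap: 0.0251
grip_force: 82.3
```

Run:
```python
from h import *
inc((.5216,-.17,.0767),-1.15)
s=env.get_state();print(s["ft_torque"],s["orientation"])
```

```text
t 16.225 tcp [ 0.5223 -0.1718  0.0786] inc [0.0036, -0.0015, 0.0038, 0.0004, -0.0009, 0.0006] F [-8.  23.2  9.4] gap 0.0251 grip 82.28634115308523
[ 5.15334335  2.06597448 -0.07484063] [-0.00113764  0.71284896  0.70131079  0.00287145]
```

Emit:
carry_out(
  increments=[
    [[0.008,0,0,0,0,0],[0.01,0,0.004,0,0,0],[0.01,0,0.008,0,0,0],[0.01,0,0.008,0,0,0]],
  ],
)

```text
clock: 16.73
tcp_pos: [0.5222, -0.1702, 0.0765]
orientation: [0.001, 0.713, 0.701, 0.0]
wrist_force: [-14.8, 14.8, 18.2]
finger_gap: 0.0248
grip_force: 85.8
```

Run:
```python
from h import *
inc((.5216,-.17,.0767),-1.15)
s=env.get_state();print(s["ft_torque"],s["orientation"])
```

```text
t 16.725 tcp [ 0.5222 -0.1702  0.0765] inc [0.0003, -0.0011, -0.0005, 0.0003, 0.0003, 0.0003] F [-14.8  14.8  18.2] gap 0.0248 grip 85.81994600594044
[ 2.97653556  3.26328038 -0.06104626] [1.42420439e-03 7.13454636e-01 7.00699974e-01 2.02036310e-05]
```

Run:
```python
from h import *
np.set_printoptions(precision=4,suppress=True)
a=cam("top");b=cam("side")
cv2.imwrite("pics/m4.png",np.hstack([cv2.resize(a["frame"][180:310,430:560],(480,480)),cv2.resize(b["frame"][140:240,350:416],(317,480),interpolation=2)]))
W=cloud(a);W[np.isnan(W)]=-9;x,y,z=W[...,0],W[...,1],W[...,2]
m=(x>.50)&(x<.54)&(y>-.25)&(y<-.10)&(abs(z-.082)<.006)
p=W[m];f=np.linalg.lstsq(np.c_[p[:,0]-.522,p[:,1]+.17,np.ones(len(p))],p[:,2],rcond=None)[0];print("upper",len(p),f,p[:,1].min(),p[:,1].max(),np.median(p[:,2]))
m=(y>-.25)&(y<-.10)&(abs(z-.054)<.004)&(x<.56)&(x>.48);p=W[m];print("flange+",np.median(p[:,2]))
for nm,zp,lo,hi in(("flange",.054,470,492),):
    R=[]
    for u in range(lo,hi):
        v=np.where((z[200:262,u]>.051)&(x[200:262,u]<.56))[0]+200
        R.append(world(a,u,v.max()+.5,z=zp)[:2])
    R=np.array(R);print(np.median(R,0),np.degrees(np.polyfit(R[:,1],R[:,0],1)[0]))
l=[]
for v in range(222,250):
    u=np.where(z[v,450:500]>.051)[0]+450
    if len(u): l.append(world(a,u.min()-.5,v,z=.054)[1])
print(np.array(l))
s=env.get_state();print(s["wrist_force"],s["tcp_pos"])
```

```text
upper 507 [-0.0222 -0.0436  0.083 ] -0.17289289475010208 -0.1090023112171704 0.08219887761582709
flange+ 0.053354492378099534
[ 0.4979 -0.1346] 18.611798218183427
[-0.1219 -0.1219 -0.1218 -0.1217 -0.1217 -0.1216 -0.1232 -0.1215 -0.1214
 -0.1099 -0.1098 -0.1098 -0.1097 -0.1096 -0.1096 -0.1095 -0.1208 -0.1208
 -0.1223 -0.1223 -0.1222 -0.1221 -0.1221 -0.122  -0.1203 -0.1218 -0.1202
 -0.1217]
[-15.0423  14.4127  18.3734] [ 0.5221 -0.1701  0.0765]
```

View pics/m4.png

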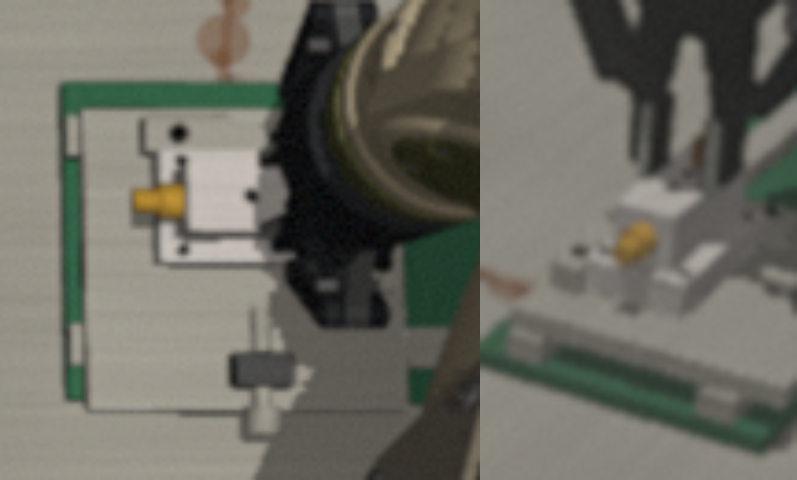

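The flange tail height is 0.0534 (0.054 expected when flat) and the flange end is at the end fence, with the fitting at (158,202) free of everything. One last firm nudge onto the long fence with the end load eased, then I restore the end push.

Emit:
carry_out(
  increments=[
    [[0.003,0,-0.001,0,0,0],[0.006,0.003,-0.002,0,0,0],[0.006,0.006,-0.002,-0.0003,0,0],[0.006,0.006,-0.002,-0.0003,0,0]],
  ],
)

```text
clock: 17.32
tcp_pos: [0.5224, -0.17, 0.0766]
orientation: [0.002, 0.714, 0.7, -0.003]
wrist_force: [-22.6, 4.7, 16.6]
finger_gap: 0.0248
grip_force: 85.2
```

Emit:
carry_out(
  increments=[
    [[-0.003,-0.002,0.001,0,0,0],[-0.006,-0.003,0.002,0,0,0],[-0.007,-0.003,0.002,0,0,0],[-0.007,-0.003,0.002,0,0,0]],
  ],
)

```text
clock: 17.82
tcp_pos: [0.5223, -0.1702, 0.0765]
orientation: [0.001, 0.713, 0.701, 0.0]
wrist_force: [-19.5, 15.4, 21.7]
finger_gap: 0.025
grip_force: 86.4
```

Run:
```python
from h import *
inc((.5216,-.17,.0767),-1.15)
a=cam("top");b=cam("side")
W=cloud(a);W[np.isnan(W)]=-9;x,y,z=W[...,0],W[...,1],W[...,2]
m=(y>-.15)&(y<-.12)&(abs(z-.054)<.004)&(x<.51)&(x>.48);print("flange z",np.median(z[m]),m.sum())
cv2.imwrite("pics/m5.png",cv2.resize(b["frame"][140:240,350:416],(396,600),interpolation=2))
print([(q["position"],q["score"]) for q in env.find_in("side","plug")])
```

```text
t 17.825 tcp [ 0.5223 -0.1702  0.0765] inc [0.0003, -0.0013, -0.0004, 0.0003, 0.0002, 0.0003] F [-19.5  15.4  21.7] gap 0.025 grip 86.44580606371164
flange z 0.0547623648024252 107
[]
```

View pics/m5.png

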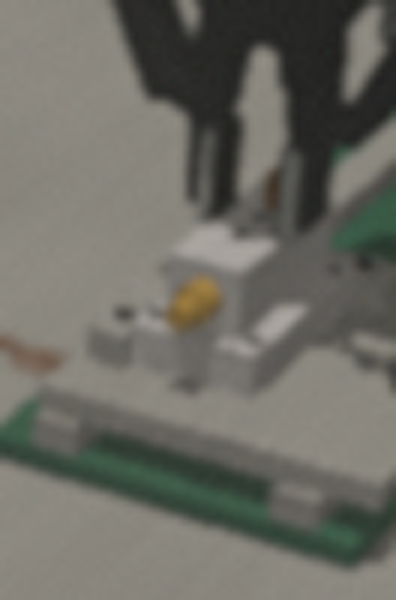

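The body lies flat against the long fence and the plug still shows between the fingers at (272,185). The forces show it bearing on both fences, so I'm handing it in.

```bash
python3 -c "
from h import *
print(env.hand_in())"
```

```text
the job is handed in; nothing more can be done
None
```

Job handed in at about 18 s: the valve body with the bronze plug is held flat in the nest corner, pressed on the long fence (about 20 N) and the end fence (about 15 N), with the plug still in its bore and nothing else touched.

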